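# Fit the handwheel to the heel press and hold it for pinning

## Robot

A 6-joint arm with a two-finger parallel gripper is mounted at the origin on a cart in front of the work surface, level with it; the furniture and walls round the work are solid. World frame = base frame: x ahead of the robot, y to its left, z up, the work surface at z = 0. Lengths are in m, angles in degrees, forces in N, time in s.
With the tool pointing down it reaches from about 0.35 to 0.775 m from the base axis. Payload 5.5 kg.
Tool frame: the origin (TCP) lies midway between the tips of the shut fingers; the grasp point (between the pads) lies 19 mm behind it; z points along the fingers, y is the line along which they close (so a half turn about z gives the same grasp; the last joint's range is limited). The gripper opens to 85 mm and grips with 20 to 120 N. Pads are 22 mm wide; open, the fingers measure 114 mm over their backs; the gripper's body (76 mm by 85 mm) begins 54 mm behind the grasp point. The pads swing forward as they close: fully open they stand 13 mm farther back than shut.
Start: joints at [63.392, 17.945, 2.641, 74.691, 0, 82.002], TCP at [0.184, 0.545, 0.231] pointing down, gripper open.
Joint ranges: [-158.12, 158.12], [-49.38, 96.58], [-58.88, 72.47], [-126.05, 133.96], [-84.25, 85.87], [-180, 180]. Speed limits (degrees/s): [147.25, 147.25, 180, 180, 180, 180].

## Interface

Orientations are given as a 3x3 rotation matrix whose columns are the frame's x, y, z axes.
In Python, from bench import arm gives the robot as it stands. The module is installed in compiled form; this text tells all that it offers.
- The arm moves only by the shell command python3 -m pendant 'ROWS'. ROWS is JSON, a list of rows, each an object with "turn": the turn, a rotation vector about the world's x, y, z in degrees, a list of three; "xyz": the shift along the world's x, y, z in m, a list of three; "fingers": the opening, from 0 (shut) to 1 (fully open). A call has 1 to 5 rows; each row shifts and turns the commanded pose from where the row before left it; what a row does not reach is not made up. A row lasts 1/8 s, in which the tool goes at most 62.5 mm and 10.7 degrees, less where a joint would pass 70% of its speed; a pose out of reach is approached as far as the arm can. A call is refused whole if a number of a shift passes 0.0625 or a number of a turn 10.7, either way. A call with a gripper value outside its range is refused whole. The fingers move at their own pace and stop on an object; the grip force is fixed at half the most. Time passes only in rows, so rows that do not move let the fingers close. It gives the time, the measured TCP pose, the force, the opening and the grip force at its end, in the units of the state.
- arm.get_state(): the state, without advancing time (a new reading comes with each control period).
- arm.camera(name): name is "scene" or "top" or "wrist"; returns a dict with "pixels" (400x640x3 uint8, red, green, blue), "fx", "fy", "cx", "cy" (pixels), "world_to_cam" (4x4, takes a point from world to camera coordinates). Camera axes: x right, y down, z forward; pixel columns grow to the right and rows downward; lengths in m; the calibration is good to about 2 mm. A picture is of the moment at which its call begins. There is no depth.
- arm.job_done(): hands the job in; it is judged then, once.
The state is a dict: "time": time; "joint_positions": joint angles; "joint_vel": joint speeds; "effort": joint torques, N m; "eef_pos": TCP position; "eef_rot": TCP orientation; "ft_force": force on the tool from outside, world axes, zero at the start; "torque": the same for the moment, N m; "width": opening from 0.0 (shut) to 1.0 (fully open); "grip_force": force on a finger pad.
Only numpy, scipy, OpenCV 4.12 (cv2) and the standard library are available. Lean on these libraries where they do the work, as an engineer would, in place of code of your own. Each camera call takes 0.05 s, during which the arm holds its last target. There are 200 camera calls.

## Task

Put the handwheel back on the square end of the heel press's screw, hub top up and turned so that the hole through its hub runs the same way as the hole through the square. Then press it down against the spring until the two holes line up, which is about half of the spring's travel and takes about 13 N, and finish your program still holding and pressing it there, steadily, so that I can drive the taper pin through. Do not squash the spring solid, and leave the pin, hammer, thread spool and tin where they lie.

Things in the scene. Friction and masses are not known exactly. Their poses are not given: they have to be found in the camera images.
- handwheel: Dark handwheel lying flat, 0.3-0.46 kg. Rim 122 mm wide; rim and spokes 14 mm high, collar of 26 mm radius 18 mm high. Steel hub block 49 mm high, 40 mm along x, 30 mm along y: grasp it from above across y, fingertips 20-24 mm up, leaving the pin-hole faces (+x, -x) clear. Square bore 18 mm right through, sides along x and y. Half a turn looks the same. Origin: centre of underside; z up.
- wheel_hole (a point): Middle of the 7 mm cross-pin hole through the handwheel's hub, on its axis 32 mm above the underside; the hole runs along x. Axes as the handwheel's.
- spindle_hole (a point): Middle of the 7 mm cross-pin hole through the 16 mm square end of the press's upright screw. The hole runs along x; x, y are square to the flats, z up. The square's tip is 10.5 mm higher (last 6 mm taper to 9 mm). The spring cup's top is 26.5 mm lower with the spring free, 32 mm lower when the wheel's hole is in line. The stiff thread keeps the screw from turning freely.
- spring_cup (a joint): Steel spring cup, 37 mm ring round the foot of the square, on a coil spring; the hub's underside rests on it. Metres pressed down: 0 free, 0.0055 when the holes are in line, 0.012 spring solid. 4.5 N starts it (the wheel's weight hardly moves it), then 1.5 N per mm: about 12.8 N at 5.5 mm.
- press: Green heel press, fixed: base 130 mm (x) by 200 mm (y), two columns at y = -78 and +78 mm, crosshead 42 x 196 mm with its top at 148 mm (nuts to 160 mm), the upright screw in the middle with its square end up to 222 mm; a heel block is clamped under it. Origin: centre of the base's underside.
- taper_pin: Loose steel taper pin, 64 mm long, 8 mm thick, lying along its x; leave it. Origin under its middle.
- hammer: Hammer, 228 mm long, lying left of the wheel; leave it. Origin under its middle.
- spool: Thread spool, 44 mm diameter, 50 mm high, standing; leave it. Origin: centre of its underside.
- tin: Round polish tin, 73 mm diameter, 22 mm high; leave it. Origin: centre of its underside.

How it is judged:
By the outcome, as a careful person would: the job done as asked, in the order asked, and still so for the second after the job is handed in, while the arm keeps its last pose, push and grip.
It also fails if it takes over 54 s, if anything falls off the work surface, if the arm or the gripper's body presses on something with over 40 N, if the wrist force passes 120 N, or if a joint passes its speed limit or range.

## Working session

There is one attempt and no reset: what is moved stays moved. The work goes in short steps, Python scripts to look and compute and a shell command to move; the robot and the scene stay as the last step left them, time stands still between calls to the robot, and variables do not carry over. Pictures are saved under pics/ and viewed, at most 11 in all, crops included, and the job is handed in when it is done.

```bash
mkdir -p pics
cat > h.py <<'E'
import numpy as np, cv2, pickle
from bench import arm
def snap(n,f):
    c=arm.camera(n); cv2.imwrite(f'pics/{f}.png',c['pixels'][:,:,::-1]); pickle.dump(c,open(f'pics/{f}.pkl','wb')); return c
def load(f): return pickle.load(open(f'pics/{f}.pkl','rb'))
def back(c,u,v,z):
    T=np.array(c['world_to_cam']);R=T[:3,:3];o=-R.T@T[:3,3]
    d=R.T@np.array([(u-c['cx'])/c['fx'],(v-c['cy'])/c['fy'],1]); return o+d*(z-o[2])/d[2]
def proj(c,p):
    T=np.array(c['world_to_cam']);q=T[:3,:3]@np.array(p)+T[:3,3]
    return np.array([c['fx']*q[0]/q[2]+c['cx'],c['fy']*q[1]/q[2]+c['cy']])
def crop(f,u0,v0,w,h,k,n):
    i=cv2.imread(f'pics/{f}.png')[v0:v0+h,u0:u0+w]; cv2.imwrite(f'pics/{n}.png',cv2.resize(i,None,fx=k,fy=k,interpolation=cv2.INTER_CUBIC))
E
python3 - <<'E'
from h import *
for n in ['scene','top','wrist']:
    c=snap(n,n+'0'); T=np.array(c['world_to_cam']); print(n,c['fx'],-T[:3,:3].T@T[:3,3],T[2,:3])
s=arm.get_state(); print(s['time'],s['eef_pos'],s['eef_rot'],s['ft_force'],s['width'])
E
```

```text
scene 367.79974194977575 [ 0.04943689 -0.8473764   0.63468725] [ 0.39615302  0.79213837 -0.46430548]
top 364.06892995210836 [0.38638363 0.02668933 1.14281995] [ 0.08968013  0.00155338 -0.99596941]
wrist 344.1658020294476 [0.10398716 0.57180052 0.37252761] [ 0.31006913 -0.10552137 -0.94483987]
0.15 [0.18331978 0.54457397 0.23058874] [[-9.47716679e-01  3.19112257e-01 -6.81517090e-04]
 [ 3.19112903e-01  9.47715806e-01 -1.30647483e-03]
 [ 2.28972388e-04 -1.45564888e-03 -9.99998914e-01]] [0.21164163 0.10166082 0.66212954] 0.9976956116194834
```

View pics/top0.png

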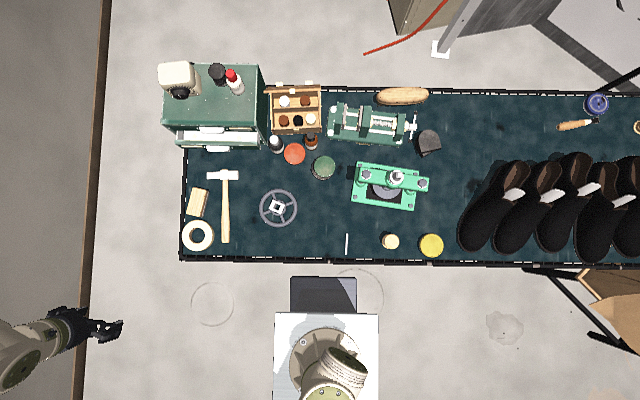

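View pics/scene0.png

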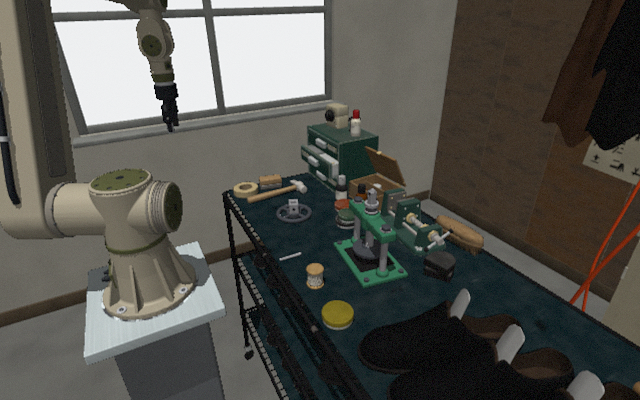

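The top picture shows the wheel near (278,208), the press near (390,187) and the square end near (397,176). I'll enlarge both areas.

Run:
```python
from h import *
a=cv2.imread('pics/top0.png')
f=lambda u,v:cv2.resize(a[v:v+60,u:u+50],None,fx=8,fy=8,interpolation=cv2.INTER_CUBIC)
cv2.imwrite('pics/a.png',np.hstack([f(253,178),f(372,155)]))
c=load('top0')
w=back(c,277.5,207.5,.049);s=back(c,397,175,.222);print(w,s)
```

```text
[0.47254121 0.15494196 0.049     ] [ 0.54819326 -0.16849565  0.222     ]
```

View pics/a.png

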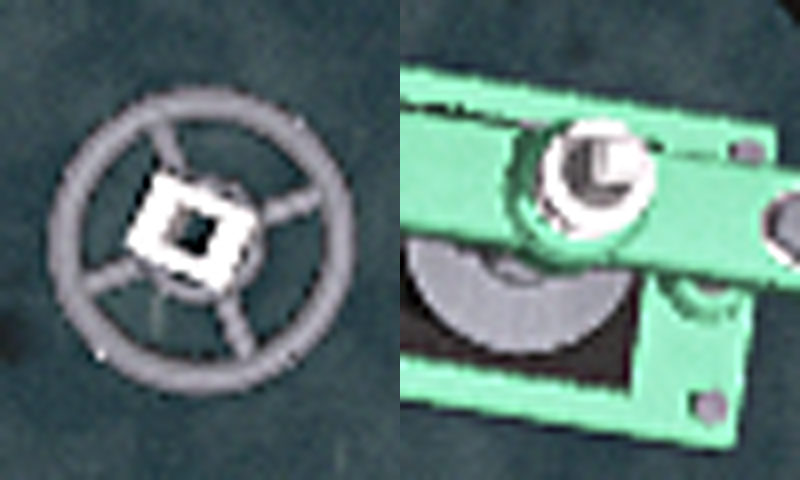

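```bash
python3 -m pendant '[{"xyz":[0.036,-0.0485,0],"turn":[0,0,10],"fingers":1},{"xyz":[0.036,-0.0485,0],"turn":[0,0,10],"fingers":1},{"xyz":[0.036,-0.0485,0],"turn":[0,0,10],"fingers":1},{"xyz":[0.036,-0.0485,0],"turn":[0,0,10],"fingers":1},{"xyz":[0.036,-0.0485,0],"turn":[0,0,10],"fingers":1}]'
python3 -m pendant '[{"xyz":[0.036,-0.0485,0],"turn":[0,0,10],"fingers":1},{"xyz":[0.036,-0.0485,0],"turn":[0,0,10],"fingers":1},{"xyz":[0.036,-0.0485,0],"turn":[0,0,10],"fingers":1},{"xyz":[0,0,0],"turn":[0,0,8],"fingers":1},{"xyz":[0,0,0],"turn":[0,0,0],"fingers":1}]'
python3 - <<'E'
from h import *
snap('wrist','w1'); s=arm.get_state();print(s['time'],s['eef_pos'],s['eef_rot'],s['joint_positions'])
E
```

```text
time: 0.78
eef_pos: [0.3554, 0.3143, 0.2313]
eef_rot: [[-0.875, -0.485, -0.0], [-0.485, 0.875, 0.0], [-0.0, 0.0, -1.0]]
ft_force: [-0.3, 0.4, 0.1]
width: 1.002
grip_force: 0.0
time: 1.4
eef_pos: [0.4552, 0.1814, 0.2311]
eef_rot: [[-0.435, -0.9, -0.001], [-0.9, 0.435, -0.0], [0.0, 0.001, -1.0]]
ft_force: [0.3, -0.4, 0.9]
width: 1.002
grip_force: 0.0
1.45 [0.45482308 0.18190879 0.23109633] [[-4.35117056e-01 -9.00373413e-01 -9.29832661e-04]
 [-9.00373787e-01  4.35117274e-01 -3.66703005e-05]
 [ 4.37603216e-04  8.21241081e-04 -9.99999567e-01]] [ 1.23940158e+01  8.55345664e+00 -9.51321627e+00  7.19858119e+01
  9.38260691e-03 -5.18132330e+01]
```

View pics/w1.png

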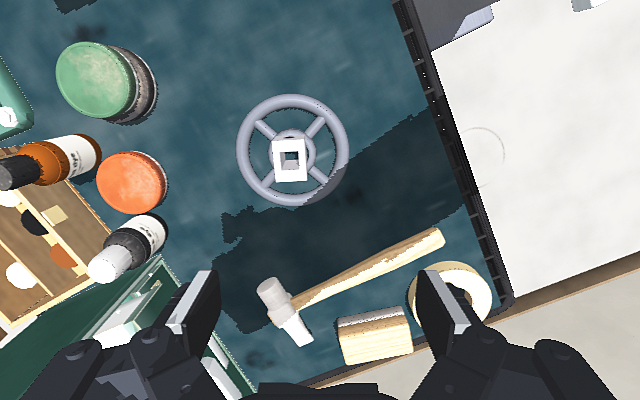

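The wheel's white hub top is at about (289,160), with corners near (273,140) and (306,181). I'll fit it in code.

```bash
cat >> h.py <<'E'
def hub(f,u0,v0,w,h,z,th=215):
    c=load(f);m=(np.asarray(c['pixels']).min(2)[v0:v0+h,u0:u0+w]>th).astype(np.uint8)
    k=max(cv2.findContours(m,cv2.RETR_EXTERNAL,cv2.CHAIN_APPROX_NONE)[0],key=cv2.contourArea)
    P=np.array([back(c,u+u0,v+v0,z)[:2] for [[u,v]] in k],np.float32)
    r=cv2.minAreaRect(P*1000); b=cv2.boxPoints(r); e=[b[1]-b[0],b[2]-b[1]]; e=max(e,key=np.linalg.norm)
    return r, np.degrees(np.arctan2(e[1],e[0]))
E
python3 - <<'E'
from h import *
for th in(190,215,235): print(hub('w1',240,110,100,100,.049,th))
E
```

```text
(((473.3601379394531, 154.7149200439453), (46.42151641845703, 31.05093765258789), 67.3093490600586), np.float32(67.30935))
(((474.53851318359375, 157.43264770507812), (40.393211364746094, 30.820371627807617), 67.4297866821289), np.float32(67.42978))
(((474.5730895996094, 157.4301300048828), (40.25840377807617, 30.556106567382812), 67.55889892578125), np.float32(67.55888))
```

```bash
python3 -m pendant '[{"xyz":[0.013,-0.05,0.02],"turn":[0,0,0],"fingers":1},{"xyz":[0.013,-0.05,0.02],"turn":[0,0,0],"fingers":1},{"xyz":[0.013,-0.05,0.02],"turn":[0,0,0],"fingers":1},{"xyz":[0.013,-0.05,0.02],"turn":[0,0,0],"fingers":1},{"xyz":[0.013,-0.05,0.02],"turn":[0,0,0],"fingers":1}]'
python3 -m pendant '[{"xyz":[0.013,-0.05,0],"turn":[0,0,0],"fingers":1},{"xyz":[0.013,-0.05,0],"turn":[0,0,0],"fingers":1},{"xyz":[0,0,0],"turn":[0,0,0],"fingers":1}]'
python3 - <<'E'
from h import *
snap('wrist','w2'); s=arm.get_state();print(s['time'],s['eef_pos'],s['eef_rot'],s['joint_positions'])
E
```

```text
time: 2.08
eef_pos: [0.5202, -0.0682, 0.3322]
eef_rot: [[-0.433, -0.902, 0.0], [-0.902, 0.433, 0.0], [-0.0, -0.0, -1.0]]
ft_force: [1.2, 1.1, -1.8]
width: 0.996
grip_force: 0.0
time: 2.45
eef_pos: [0.5467, -0.17, 0.3302]
eef_rot: [[-0.437, -0.9, -0.001], [-0.9, 0.437, 0.0], [0.0, 0.001, -1.0]]
ft_force: [0.6, 1.2, -1.0]
width: 1.002
grip_force: 0.0
2.5 [ 0.54616929 -0.16825349  0.33053145] [[-4.35023706e-01 -9.00417887e-01 -1.41598824e-03]
 [-9.00418978e-01  4.35022810e-01  9.05118970e-04]
 [-1.98998128e-04  1.66873089e-03 -9.99998588e-01]] [-2.51754767e+01  1.74666519e+01  1.57681469e+01  8.83969792e+01
  1.24212075e-02 -8.93886937e+01]
```

View pics/w2.png

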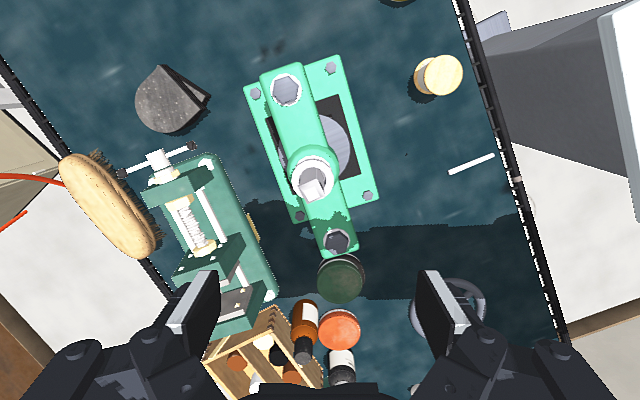

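The square end is at about (313,186), seen nearly from above, with one light side face. I'll crop closer.

Run:
```python
from h import *
a=cv2.imread('pics/w2.png');b=cv2.imread('pics/scene0.png')
f=lambda a,u,v:cv2.resize(a[v:v+60,u:u+50],None,fx=8,fy=8,interpolation=cv2.INTER_CUBIC)
p=proj(load('scene0'),[.547,-.168,.215]).astype(int);print(p)
cv2.imwrite('pics/b.png',np.hstack([f(a,288,148),f(b,p[0]-25,p[1]-30)]))
```

```text
[368 190]
```

View pics/b.png

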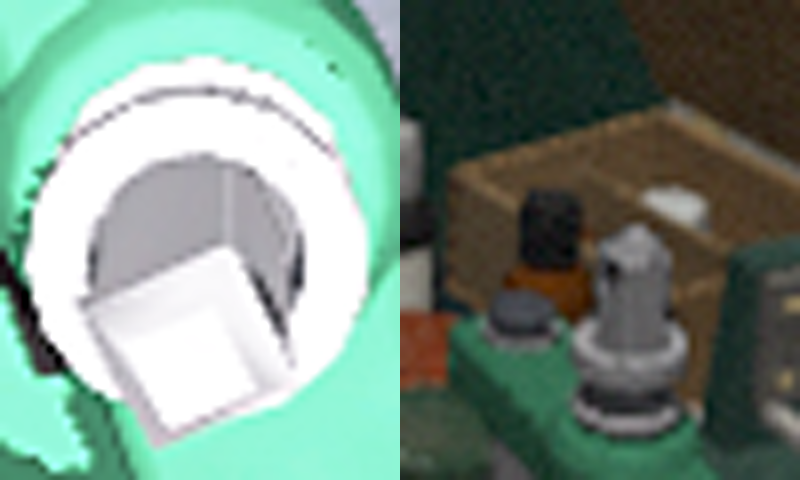

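Run:
```python
from h import *
c=load('w2');s=load('scene0')
C=np.array([[75,300],[230,245],[295,375],[155,445]]);C=(C+.5)/8-.5+[288,148]
P=np.array([back(c,*q,.216) for q in C]);print(P.round(4),P.mean(0))
for i in range(4):
    e=P[(i+1)%4]-P[i];n=np.array([e[1],-e[0],0]);m=(P[i]+P[(i+1)%4])/2-P.mean(0); n*=np.sign(n@m)
    print(i,'edge len',np.linalg.norm(e).round(4),'normal',np.degrees(np.arctan2(n[1],n[0])).round(1))
m=P.mean(0)
for a in (0,1,2,3):
    n=(P[a]+P[(a+1)%4])/2-m; h=m+n; h[2]=.2115
    print('face',a,'hole scene crop',(proj(s,h)-[343,160])*8+[404,4],'wrist crop',(proj(c,h)-[288,148])*8+4)
T=np.array(c['world_to_cam']);print(-T[:3,:3].T@T[:3,3])
```

```text
[[ 0.5578 -0.1851  0.216 ]
 [ 0.5418 -0.1835  0.216 ]
 [ 0.5419 -0.1689  0.216 ]
 [ 0.5574 -0.1684  0.216 ]] [ 0.54973228 -0.17648867  0.216     ]
0 edge len 0.016 normal -95.7
1 edge len 0.0146 normal 179.9
2 edge len 0.0156 normal 91.9
3 edge len 0.0167 normal 1.2
face 0 hole scene crop [648.07122706 274.0345187 ] wrist crop [154.10400354 260.57603197]
face 1 hole scene crop [612.05685521 269.46609595] wrist crop [262.88902214 297.97117412]
face 2 hole scene crop [618.6808007  254.48553186] wrist crop [225.41475155 396.21629449]
face 3 hole scene crop [654.36670685 258.95665425] wrist crop [117.78460887 359.72945106]
[ 0.51061389 -0.24592522  0.47221878]
```

The hole is on the -x face, seen as the dark patch in both views, so the spindle's x axis is at about -1°. I'll take one closer look to refine its position and angle.

```bash
python3 -m pendant '[{"xyz":[0.012,0.025,-0.04],"turn":[0,0,3],"fingers":1},{"xyz":[0.012,0.025,-0.04],"turn":[0,0,0],"fingers":1},{"xyz":[0,0,0],"turn":[0,0,0],"fingers":1},{"xyz":[0,0,0],"turn":[0,0,0],"fingers":1}]'
python3 - <<'E'
from h import *
c=snap('wrist','w3'); p=proj(c,[.55,-.176,.21]).astype(int)-[45,40];print(p,arm.get_state()['eef_rot'][:,1])
crop('w3',*np.maximum(p,0),90,75,8,'d')
E
```

```text
time: 3.0
eef_pos: [0.5701, -0.1168, 0.2527]
eef_rot: [[-0.383, -0.924, 0.001], [-0.924, 0.383, -0.001], [0.0, -0.001, -1.0]]
ft_force: [-0.0, -0.0, 1.1]
width: 1.0
grip_force: 0.0
[266  85] [-0.92337896  0.38388183 -0.00245793]
```

View pics/d.png

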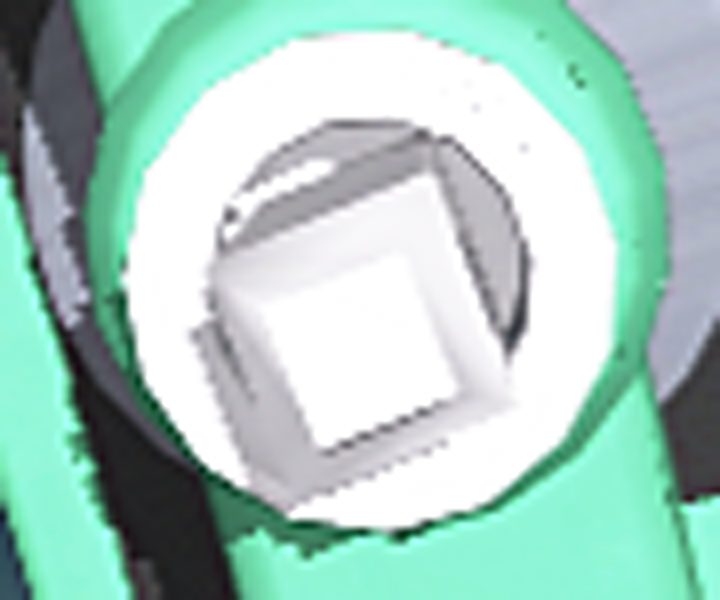

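This near-vertical view shows the tip square clearly. Its corners in the crop are (262,298), (412,253), (460,390) and (325,452), and the hole's dark edge is on the left (+x) face.

Run:
```python
from h import *
c=load('w3')
for C,z in(([[262,298],[412,253],[460,390],[325,452]],.222),([[215,262],[430,172],[510,385],[278,510]],.216)):
    C=(np.array(C)+.5)/8-.5+[266,85]
    P=np.array([back(c,*q,z)[:2] for q in C]);print(P.mean(0))
    for a,b in((1,0),(2,3)): e=P[b]-P[a];print(np.linalg.norm(e),np.degrees(np.arctan2(e[1],e[0])))
    for a,b in((2,1),(3,0)): e=P[b]-P[a];print(np.linalg.norm(e),np.degrees(np.arctan2(e[1],e[0]))+90)
```

```text
[ 0.54971024 -0.17612161]
0.009609648183743453 -6.195922562148061
0.009266644421783295 2.019263983794843
0.008814829230881168 -2.756164522193373
0.010169150212342418 -0.7394719553639959
[ 0.55014381 -0.17650121]
0.014682938085983133 -0.47319834053518345
0.0170713707996238 5.722661113010205
0.014187071222257522 -1.1669784290492373
0.01621625480943781 -9.200415550458032
```

```bash
python3 -m pendant '[{"xyz":[-0.019,0.0545,0.005],"turn":[0,0,0],"fingers":1},{"xyz":[-0.019,0.0545,0],"turn":[0,0,0],"fingers":1},{"xyz":[-0.019,0.0545,-0.01],"turn":[0,0,0],"fingers":1},{"xyz":[-0.019,0.0545,-0.02],"turn":[0,0,0],"fingers":1},{"xyz":[-0.019,0.0545,-0.02],"turn":[0,0,0],"fingers":1}]'
python3 -m pendant '[{"xyz":[0,0,-0.04],"turn":[0,0,0],"fingers":1},{"xyz":[0,0,0],"turn":[0,0,0],"fingers":1}]'
python3 - <<'E'
from h import *
c=snap('wrist','w4'); s=arm.get_state(); print(s['eef_pos'],s['eef_rot'][:,1],s['ft_force'])
p=proj(c,[.4746,.1574,.049]);print(p)
u,v=p.astype(int)-40
for th in (200,215,235):print(hub('w4',u,v,80,80,.049,th))
E
```

```text
time: 3.68
eef_pos: [0.4758, 0.1558, 0.2084]
eef_rot: [[-0.386, -0.922, 0.005], [-0.922, 0.386, 0.001], [-0.003, -0.004, -1.0]]
ft_force: [0.0, 0.4, -0.3]
width: 1.0
grip_force: 0.0
time: 3.92
eef_pos: [0.4737, 0.1547, 0.1658]
eef_rot: [[-0.384, -0.923, -0.003], [-0.923, 0.384, -0.001], [0.002, 0.002, -1.0]]
ft_force: [-0.4, -0.9, 0.3]
width: 1.0
grip_force: 0.0
[0.47508903 0.15436404 0.16738708] [-9.22949931e-01  3.84920019e-01 -5.78662754e-05] [ 0.05184759 -0.65530682  0.65906959]
[318.36610349 198.40990068]
(((474.6556091308594, 157.04612731933594), (39.59550857543945, 30.481313705444336), 66.8193130493164), np.float32(66.81932))
(((474.6704406738281, 157.04429626464844), (39.61729431152344, 30.373531341552734), 66.75985717773438), np.float32(66.75982))
(((474.7633972167969, 157.0084686279297), (39.286277770996094, 30.29231071472168), 67.4241714477539), np.float32(67.42418))
```

View pics/w4.png

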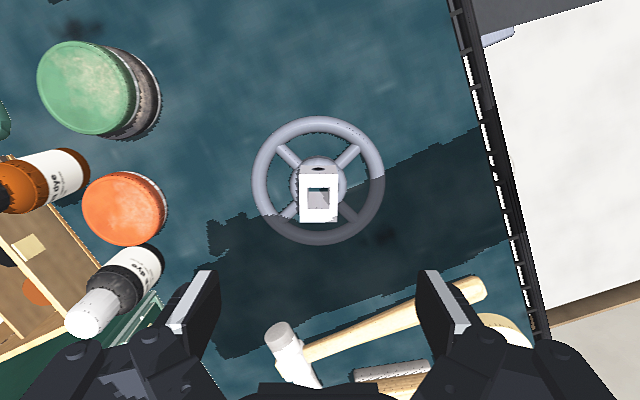

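The hub is centred at (319,198) and the fingers straddle it clear of the rim. I'll correct and descend.

```bash
python3 -m pendant '[{"xyz":[0,0.0025,-0.05],"turn":[0,0,0],"fingers":1},{"xyz":[0,0,-0.05],"turn":[0,0,0],"fingers":1},{"xyz":[0,0,-0.02],"turn":[0,0,0],"fingers":1},{"xyz":[0,0,0],"turn":[0,0,0],"fingers":1}]'
python3 - <<'E'
from h import *
P=[]
for i in range(3): arm.camera('top'); P.append(arm.get_state()['eef_pos'])
print(np.mean(P,0),np.std(P,0))
E
```

```text
time: 4.47
eef_pos: [0.4761, 0.1561, 0.0471]
eef_rot: [[-0.387, -0.922, -0.0], [-0.922, 0.387, -0.0], [0.0, 0.0, -1.0]]
ft_force: [0.2, -0.2, -0.0]
width: 0.998
grip_force: 0.0
[0.47726606 0.15665908 0.04846572] [0.00025443 0.00018865 0.00028395]
```

```bash
python3 -m pendant '[{"xyz":[-0.002,0,-0.015],"turn":[0,0,0],"fingers":1},{"xyz":[0,0,-0.0135],"turn":[0,0,0],"fingers":1},{"xyz":[0,0,0],"turn":[0,0,0],"fingers":1},{"xyz":[0,0,0],"turn":[0,0,0],"fingers":0.2},{"xyz":[0,0,0],"turn":[0,0,0],"fingers":0}]'
python3 -m pendant '[{"xyz":[0,0,0],"turn":[0,0,0],"fingers":0},{"xyz":[0,0,0],"turn":[0,0,0],"fingers":0},{"xyz":[0,0,0],"turn":[0,0,0],"fingers":0},{"xyz":[0,0,0],"turn":[0,0,0],"fingers":0}]'
```

```text
time: 5.25
eef_pos: [0.4736, 0.1572, 0.0184]
eef_rot: [[-0.384, -0.923, 0.001], [-0.923, 0.384, 0.0], [-0.0, -0.001, -1.0]]
ft_force: [0.0, 0.2, 0.1]
width: 0.602
grip_force: 0.0
time: 5.75
eef_pos: [0.4737, 0.1571, 0.0184]
eef_rot: [[-0.385, -0.923, 0.001], [-0.923, 0.385, 0.0], [-0.0, -0.001, -1.0]]
ft_force: [-0.0, -1.8, 4.8]
width: 0.341
grip_force: 59.9
```

```bash
python3 -m pendant '[{"xyz":[0,0,0.02],"turn":[0,0,0],"fingers":0},{"xyz":[0,0,0.055],"turn":[0,0,0],"fingers":0},{"xyz":[0,0,0.06],"turn":[0,0,0],"fingers":0},{"xyz":[0,0,0.06],"turn":[0,0,0],"fingers":0},{"xyz":[0,0,0.06],"turn":[0,0,0],"fingers":0}]'
python3 -m pendant '[{"xyz":[0.0107,-0.0476,0],"turn":[0,0,-9.8],"fingers":0},{"xyz":[0.0107,-0.0476,0],"turn":[0,0,-9.8],"fingers":0},{"xyz":[0.0107,-0.0476,0],"turn":[0,0,-9.8],"fingers":0},{"xyz":[0.0107,-0.0476,0],"turn":[0,0,-9.8],"fingers":0},{"xyz":[0.0107,-0.0476,0],"turn":[0,0,-9.8],"fingers":0}]'
python3 -m pendant '[{"xyz":[0.0107,-0.0476,0],"turn":[0,0,-9.8],"fingers":0},{"xyz":[0.0107,-0.0476,0],"turn":[0,0,-9.8],"fingers":0},{"xyz":[0,0,0],"turn":[0,0,0],"fingers":0},{"xyz":[0,0,0],"turn":[0,0,0],"fingers":0},{"xyz":[0,0,0],"turn":[0,0,0],"fingers":0}]'
python3 - <<'E'
from h import *
snap('wrist','w5'); snap('top','t5');snap('scene','s5')
P=[]
for i in range(3): arm.camera('top'); s=arm.get_state();P.append(np.r_[s['eef_pos'],s['ft_force'],s['torque']])
print(np.mean(P,0).round(4)); print(s['eef_rot'],s['width'],s['joint_positions'])
a=cv2.imread('pics/w5.png');cv2.imwrite('pics/w5s.png',a)
E
```

```text
time: 6.38
eef_pos: [0.4719, 0.1571, 0.2736]
eef_rot: [[-0.384, -0.923, -0.003], [-0.923, 0.384, -0.0], [0.001, 0.003, -1.0]]
ft_force: [1.3, 0.4, -4.2]
width: 0.342
grip_force: 60.8
time: 7.0
eef_pos: [0.5259, -0.082, 0.2715]
eef_rot: [[-0.951, -0.31, -0.003], [-0.31, 0.951, 0.001], [0.002, 0.002, -1.0]]
ft_force: [0.3, 0.4, -3.5]
width: 0.343
grip_force: 60.7
time: 7.62
eef_pos: [0.5475, -0.1748, 0.2724]
eef_rot: [[-1.0, 0.019, -0.001], [0.019, 1.0, 0.001], [0.001, 0.001, -1.0]]
ft_force: [0.3, 0.5, -4.1]
width: 0.343
grip_force: 61.1
[ 5.4800e-01 -1.7530e-01  2.7320e-01 -1.9590e-01  1.3500e-02 -3.5166e+00
 -7.9000e-03 -7.2000e-03 -3.3000e-03]
[[-9.99797671e-01  2.01117147e-02  3.67956166e-04]
 [ 2.01116995e-02  9.99797738e-01 -4.49512800e-05]
 [-3.68785790e-04 -3.75419612e-05 -9.99999931e-01]] 0.3448395171161447 [-2.57480552e+01  1.75817301e+01  7.96091978e+00  8.03590817e+01
  6.83867303e-03 -2.45956604e+01]
```

View pics/w5.png

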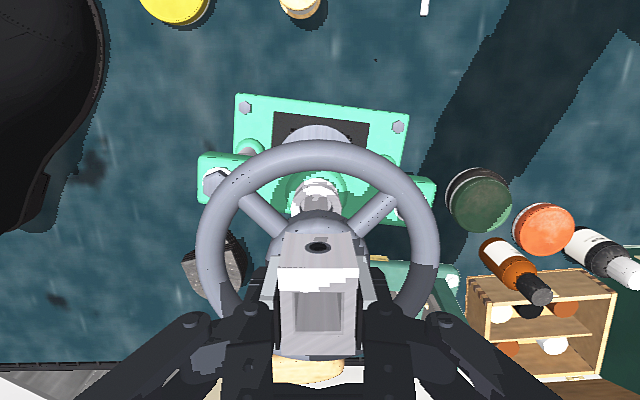

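The wrist view shows the wheel level in the grip. The hub's near top edge runs along row 268 from u=277 to 358, the bore starts at row 290, and the spindle is visible below at about (318,190).

Run:
```python
from h import *
c=load('w5')
crop('w5',268,160,100,75,8,'e')
z=.2732-.019+.049
for q in[(277,268),(358,268),(317.5,268),(295,290),(342,290)]: print(q,back(c,*q,z))
print(proj(c,[.5498,-.1763,.222]))
R=cv2.Rodrigues(np.array([0,0,np.radians(-1.5)]))[0]
for x,y in((-20,15),(-20,-15),(-9,9),(-9,-9)): print(proj(c,np.array([.548,-.1753,z])+R@[x/1e3,y/1e3,0]))
```

```text
(277, 268) [ 0.52787579 -0.18918643  0.3032    ]
(358, 268) [ 0.52845647 -0.15946923  0.3032    ]
(317.5, 268) [ 0.52816609 -0.17433018  0.3032    ]
(295, 290) [ 0.53737334 -0.18296293  0.3032    ]
(342, 290) [ 0.53772022 -0.16530135  0.3032    ]
[314.86658945 231.55511481]
[357.15141259 267.877785  ]
[275.36499217 267.39833161]
[339.95232569 293.49888856]
[292.23850721 293.23171636]
```

View pics/e.png

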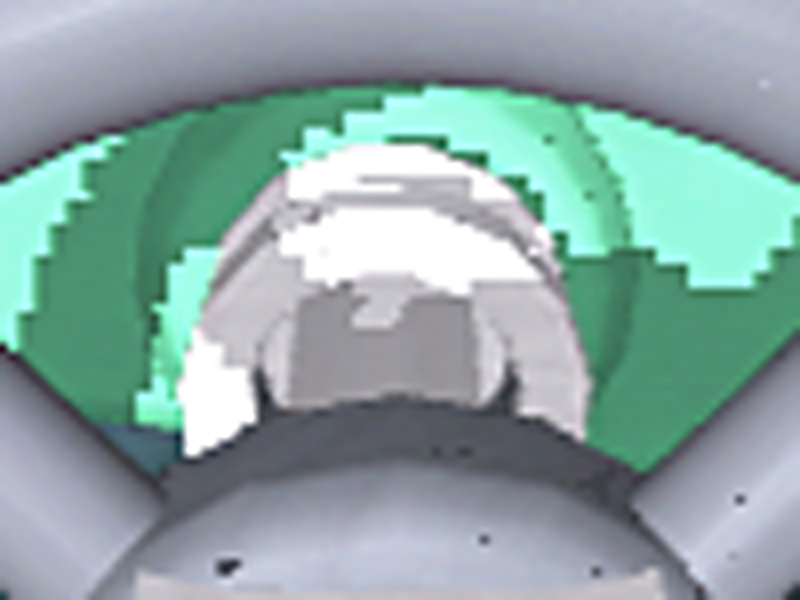

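Run:
```python
from h import *
c=load('w5');T=np.array(c['world_to_cam']);R=T[:3,:3];o=-R.T@T[:3,3]
for U,V in((290,385),(295,300),(475,385),(478,300)):
    u,v=268+(U+.5)/8-.5,160+(V+.5)/8-.5
    d=R.T@np.array([(u-c['cx'])/c['fx'],(v-c['cy'])/c['fy'],1]);print(o+d*(.5418-o[0])/d[0])
```

```text
[ 0.5418     -0.18356828  0.20108224]
[ 0.5418     -0.18394281  0.17875227]
[ 0.5418     -0.16831591  0.20188597]
[ 0.5418     -0.1674578   0.17970968]
```

```bash
python3 -m pendant '[{"xyz":[0.002,-0.0012,-0.02],"turn":[0,0,0],"fingers":0},{"xyz":[0,0,-0.015],"turn":[0,0,0],"fingers":0},{"xyz":[0,0,-0.004],"turn":[0,0,0],"fingers":0},{"xyz":[0,0,-0.004],"turn":[0,0,0],"fingers":0},{"xyz":[0,0,0],"turn":[0,0,0],"fingers":0}]'
python3 -m pendant '[{"xyz":[0,0,-0.003],"turn":[0,0,0],"fingers":0},{"xyz":[0,0,-0.003],"turn":[0,0,0],"fingers":0},{"xyz":[0,0,0],"turn":[0,0,0],"fingers":0}]'
```

```text
time: 8.55
eef_pos: [0.5498, -0.177, 0.2299]
eef_rot: [[-1.0, 0.021, -0.0], [0.021, 1.0, 0.001], [0.0, 0.001, -1.0]]
ft_force: [-0.3, 2.2, -5.3]
width: 0.342
grip_force: 61.0
time: 8.93
eef_pos: [0.5498, -0.177, 0.2237]
eef_rot: [[-1.0, 0.021, -0.0], [0.021, 1.0, 0.001], [0.0, 0.001, -1.0]]
ft_force: [-1.5, 3.3, -2.6]
width: 0.343
grip_force: 61.2
```

```bash
python3 -m pendant '[{"xyz":[-0.0004,0.0008,0],"turn":[0,0,0],"fingers":0},{"xyz":[0,0,0],"turn":[0,0,0],"fingers":0}]'
python3 - <<'E'
from h import *
P=[]
for i in range(6): arm.camera('top'); s=arm.get_state();P.append(np.r_[s['eef_pos']*1000,s['ft_force'],s['torque']])
print(np.mean(P,0).round(2),np.std(P,0).round(2))
E
```

```text
time: 9.18
eef_pos: [0.5498, -0.1769, 0.2239]
eef_rot: [[-1.0, 0.021, 0.0], [0.021, 1.0, -0.001], [-0.0, -0.001, -1.0]]
ft_force: [0.1, -0.0, -2.6]
width: 0.342
grip_force: 61.1
[ 5.4978e+02 -1.7677e+02  2.2394e+02  2.0000e-02  1.0000e-01 -3.8700e+00
 -0.0000e+00  0.0000e+00  0.0000e+00] [0.02 0.07 0.03 0.52 0.4  0.22 0.04 0.03 0.03]
```

```bash
python3 -m pendant '[{"xyz":[0,0,-0.004],"turn":[0,0,0],"fingers":0},{"xyz":[0,0,-0.004],"turn":[0,0,0],"fingers":0},{"xyz":[0,0,-0.004],"turn":[0,0,0],"fingers":0},{"xyz":[0,0,-0.004],"turn":[0,0,0],"fingers":0},{"xyz":[0,0,0],"turn":[0,0,0],"fingers":0}]'
cat > st.py <<'E'
from h import *
P=[]
for i in range(6): arm.camera('top'); s=arm.get_state();P.append(np.r_[s['eef_pos']*1000,s['ft_force'],s['torque']])
print(s['time'],np.mean(P,0).round(2))
E
python3 st.py
```

```text
time: 10.1
eef_pos: [0.5493, -0.1763, 0.2074]
eef_rot: [[-1.0, 0.021, -0.001], [0.021, 1.0, 0.0], [0.001, 0.0, -1.0]]
ft_force: [-0.4, 0.8, -4.2]
width: 0.341
grip_force: 61.1
10.4 [ 5.4962e+02 -1.7648e+02  2.0798e+02  3.1000e-01 -1.4000e-01 -3.4000e+00
 -0.0000e+00  1.0000e-02 -1.0000e-02]
```

```bash
for i in 1 2 3; do python3 -m pendant '[{"xyz":[0,0,-0.0015],"turn":[0,0,0],"fingers":0},{"xyz":[0,0,0],"turn":[0,0,0],"fingers":0}]' >/dev/null; python3 st.py; done
```

```text
10.95 [ 5.4955e+02 -1.7645e+02  2.0638e+02  4.4000e-01  1.3000e-01 -3.8900e+00
 -0.0000e+00  1.0000e-02 -1.0000e-02]
11.5 [ 5.4955e+02 -1.7647e+02  2.0487e+02 -1.9000e-01 -1.5000e-01 -3.7900e+00
 -0.0000e+00  1.0000e-02 -1.0000e-02]
12.05 [ 5.4963e+02 -1.7650e+02  2.0347e+02  2.5000e-01 -2.0000e-02 -2.9800e+00
 -1.0000e-02 -3.0000e-02 -2.0000e-02]
```

```bash
for i in 1 2 3; do python3 -m pendant '[{"xyz":[0,0,-0.0015],"turn":[0,0,0],"fingers":0},{"xyz":[0,0,0],"turn":[0,0,0],"fingers":0}]' >/dev/null; python3 st.py; done
```

```text
12.6 [ 5.4970e+02 -1.7651e+02  2.0232e+02 -8.5000e-01  2.4000e-01  2.1300e+00
  1.3000e-01  2.2000e-01  1.0000e-02]
13.15 [ 5.4971e+02 -1.7653e+02  2.0065e+02 -1.1300e+00  6.0000e-02  4.8400e+00
  1.9000e-01  2.4000e-01  1.0000e-02]
13.7 [ 5.4973e+02 -1.7653e+02  1.9935e+02 -1.4600e+00  3.6000e-01  6.6900e+00
  2.6000e-01  3.2000e-01  2.0000e-02]
```

```bash
python3 -m pendant '[{"xyz":[-0.0004,0,-0.0008],"turn":[0,0,0],"fingers":0},{"xyz":[0,0,-0.0008],"turn":[0,0,0],"fingers":0},{"xyz":[0,0,0],"turn":[0,0,0],"fingers":0}]'; python3 st.py
python3 - <<'E'
from h import *
c=snap('wrist','w6'); s=snap('scene','s6')
p=proj(c,[.53,-.176,.2115]).astype(int);q=proj(s,[.53,-.176,.21]).astype(int);print(p,q,arm.get_state()['eef_rot'])
f=lambda n,p:cv2.resize(cv2.imread(f'pics/{n}.png')[p[1]-35:p[1]+35,p[0]-25:p[0]+25],None,fx=8,fy=8,interpolation=cv2.INTER_CUBIC)
cv2.imwrite('pics/g.png',np.hstack([f('w6',p),f('s6',q)]))
E
```

```text
time: 14.08
eef_pos: [0.5497, -0.1765, 0.1982]
eef_rot: [[-1.0, 0.021, 0.002], [0.021, 1.0, -0.0], [-0.002, -0.0, -1.0]]
ft_force: [-0.7, 0.7, 7.7]
width: 0.341
grip_force: 62.7
14.375 [ 5.4969e+02 -1.7654e+02  1.9821e+02 -1.3400e+00  8.2000e-01  8.7400e+00
  3.4000e-01  3.0000e-01 -2.0000e-02]
[317 245] [364 194] [[-9.99775472e-01  2.11178649e-02  1.74406675e-03]
 [ 2.11172288e-02  9.99776933e-01 -3.82312664e-04]
 [-1.75175134e-03 -3.45396968e-04 -9.99998406e-01]]
```

View pics/g.png

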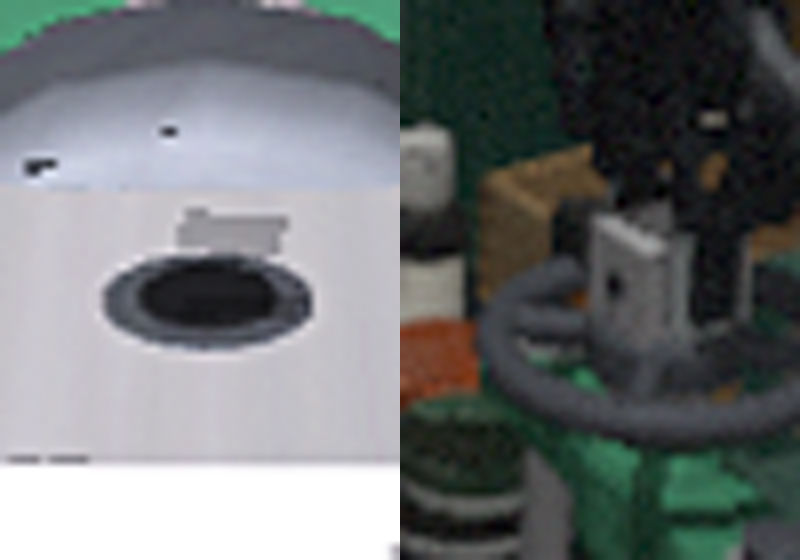

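Wheel seated and the spring reads about 12.4 N (5.2–5.3 mm), so I'll add one small press.

```bash
python3 -m pendant '[{"xyz":[0,0,-0.0003],"turn":[0,0,0],"fingers":0},{"xyz":[0,0,0],"turn":[0,0,0],"fingers":0},{"xyz":[0,0,0],"turn":[0,0,0],"fingers":0},{"xyz":[0,0,0],"turn":[0,0,0],"fingers":0}]' >/dev/null; python3 st.py;python3 st.py
```

```text
15.275 [ 5.4970e+02 -1.7654e+02  1.9798e+02 -1.2000e+00  8.7000e-01  8.3700e+00
  3.7000e-01  3.1000e-01  2.0000e-02]
15.575 [ 5.4970e+02 -1.7655e+02  1.9800e+02 -1.4800e+00  4.9000e-01  8.6800e+00
  3.5000e-01  3.0000e-01 -1.0000e-02]
```

```bash
python3 -m pendant '[{"xyz":[0,0,-0.00015],"turn":[0,0,0],"fingers":0},{"xyz":[0,0,0],"turn":[0,0,0],"fingers":0},{"xyz":[0,0,0],"turn":[0,0,0],"fingers":0},{"xyz":[0,0,0],"turn":[0,0,0],"fingers":0}]' >/dev/null; python3 st.py; python3 -c "
from bench import arm
print(arm.job_done())"
```

```text
16.375 [ 5.4971e+02 -1.7655e+02  1.9788e+02 -1.4800e+00  1.2300e+00  8.9600e+00
  3.5000e-01  3.3000e-01  2.0000e-02]
the job is handed in; nothing more can be done
None
```

The handwheel is on the square, its hole running the same way as the square's to within about 2° as measured. The arm is still holding it pressed about 5.4 mm at about 12.7 N; both figures are worked out from arm height and wrist force, as the inner hole couldn't be seen through the hub to confirm they line up.

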